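# Hand a balsa beam over from one ratchet clamp to the other

### The job

The balsa beam in the gluing jig must stay clamped while its red-clamp end is freed. Close the blue clamp's handles gently until the ratchet first catches, one click and no further or the balsa is crushed, and let go so that the ratchet alone holds it; only then press the red clamp's handle down sideways off its ratchet, gently, so that it springs wide open and stays open. The beam stays where it is, and the tape, glue bottle and weight are left alone.

Things in the scene. Friction and masses are not known exactly. Their poses are not given: they have to be found in the camera images.
- jig: Plywood board 130 x 300 x 12 mm, fixed to the table, origin at the middle of its underside, long side along its y, +x away from the robot. Two scissor clamps lie level on posts 75 mm up, pivots at y = +85 (red) and -85 mm (blue), x = 0; jaws point to the middle, handles run outwards past the board's ends, rings at y = +-210 mm. Nothing but air below the handles.
- blue_ring (a point): Centre of the blue plastic-coated finger ring on the moving handle of the blue clamp: flat ring of 23 mm outer and 9 mm inner diameter, bar 7.4 mm thick, 125 mm from its pivot pin, 75 mm above the work surface with the handle not pressed down. On the jig's -x side. It moves level along the jig's +x as the clamp closes.
- blue_fixed_ring (a point): Centre of the bare steel finger ring of the blue clamp's fixed handle (same size, 75 mm up, rigid), on the jig's +x side of the blue ring: 47 mm from it when that clamp is wide open, 26 to 36 mm when caught.
- blue_handle (a joint): Angle of the blue clamp's moving handle about its upright pivot, rad: 0 wide open, growing as the blue ring nears its steel ring (1 mm at the ring is 0.008). The ratchet and fixed jaw are set differently each time: the first click comes between 0.1 and 0.18. On letting go the handle settles back 0.015; let go before the click, it springs open. The second click is 0.08 on.
- blue_grip: The blue clamp's moving handle: steel shank with the blue ring; origin at the pivot pin. Closing it takes 3 N at the ring, climbing to 6 to 9 N; at the click the force drops by 2 to 3 N (about a third). It also bends down like the red one.
- blue_jaw: The blue clamp's moving jaw, on the beam's +x side, sprung against its handle; it first pushes the beam's end up to 3.5 mm onto the fixed jaw, then grips 0.85 N harder per 1 mm at the ring: 5 to 7 N at the first click. More than 8 N from a jaw crushes the balsa. Origin at the pivot pin.
- red_ring (a point): Centre of the red plastic-coated finger ring on the moving handle of the red clamp: flat ring of 23 mm outer and 9 mm inner diameter, bar 7.4 mm thick, 125 mm from its pivot pin, 75 mm above the work surface with the handle not pressed down. On the jig's -x side. Starts caught.
- red_fixed_ring (a point): Centre of the bare steel finger ring of the red clamp's fixed handle (same size, 75 mm up, rigid), on the jig's +x side of the red ring: 47 mm from it when that clamp is wide open, about 32 mm when caught.
- red_handle (a joint): Angle of the red clamp's moving handle about its upright pivot, in rad: 0 wide open, growing as the red ring moves towards its steel ring (1 mm at the ring is 0.008 rad). Starts caught on its first tooth, 0.1 to 0.135.
- red_grip: The red clamp's moving handle: steel shank with the red ring; origin at the pivot pin. Pressed down at the ring it bends: gives from 3 N, the teeth part about 5 to 6 mm down at 7 to 8 N, hard stop 13 mm down at 13 N. With the teeth parted it springs open towards the jig's -x, 15 mm at the ring, unless friction under the finger holds it: then draw it that way while it is down.
- red_jaw: The red clamp's moving jaw, as the blue one; origin at the pivot pin.
- beam_center (a point): Centre of the balsa beam, 16 x 120 x 12 mm, 40 g, long side along the jig's y, 75 mm up; it rests loose on a wooden block, its ends between the jaws. The red jaws hold it; the blue fixed jaw (-x side) stands 0 to 3.5 mm off it.
- tape_center (a point): Loose bystander, to be left where it stands. Roll of blue masking tape, 84 mm across, 24 mm high; point at its centre.
- glue_center (a point): Loose bystander, to be left where it stands. White glue bottle with orange cap, 52 mm across, 130 mm high; point half-way up.
- weight_center (a point): Loose bystander, to be left where it stands. Black steel weight 50 x 50 x 30 mm with a brass knob to 50 mm; point at 25 mm height.
- beam: The same beam; origin at the middle of its underside.
Mind the look-alikes: they are no part of the job. Of the things like the beam, leave any that is black or turquoise; of the rest the larger one is meant.

How it is judged:
By the outcome, as a careful person would: the job done as asked, in the order asked, and still so for the second after the job is handed in, with the robot touching nothing.
It also fails if it takes over 64 s, if anything falls off the work surface, if the arm or the gripper's body presses on something with over 40 N, if the wrist force passes 120 N, or if a joint passes its speed limit or range.

### The arm

A 6-joint arm with a two-finger parallel gripper is mounted at the origin on the work surface. World frame = base frame: x ahead of the robot, y to its left, z up, the work surface at z = 0. Lengths are in mm, angles in degrees, forces in N, time in s.
With the tool pointing down it reaches from about 350 to 850 mm from the base axis. Payload 8.1 kg.
Tool frame: the origin (TCP) lies on the centre line of the jaws, within the pads' length; the fingertips stand 8 mm ahead of it and the grasp point (between the pads) lies 11 mm behind it; x points along the fingers, z is the direction in which the jaws open and shut, and the axes are right-handed (so a half turn about x gives the same grasp; the last joint's range is limited). The gripper opens to 85 mm and grips with 20 to 120 N. Pads are 22 mm wide; open, the fingers measure 114 mm over their backs; the gripper's body (76 mm by 85 mm) begins 54 mm behind the grasp point. The pads swing forward as they close: fully open they stand 13 mm farther back than shut.
Start: joints at [62.429, 7.471, 85.268, -0, 87.261, -4.893], TCP at [231.307, 553.626, 239.292] pointing down, gripper open.
Joint ranges: [-169.43, 169.43], [-51.17, 129.36], [1.28, 143.12], [-76.62, 256.62], [0, 156.53], [-152.29, 152.29]. Speed limits (degrees/s): [136.94, 136.94, 159.86, 180, 180, 180].

### API

Orientations are given as [roll, pitch, yaw] about the fixed x, y, z axes, in that order (R = Rz(yaw) Ry(pitch) Rx(roll)).
In Python, from bench import r, vision, order gives the robot as it stands. The module is installed in compiled form; this text tells all that it offers.
- The arm moves only by the shell command python3 -m jog 'ROWS' [FORCE]. ROWS is JSON, a list of rows, each a list of 3 entries, a list of its own where there are three numbers: the shift along the world's x, y, z in m, then the turn, a rotation vector about the world's x, y, z in rad, then the opening, from -1 (shut) to 1 (fully open). A call has 1 to 5 rows; each row is the pose to reach, as a shift and turn from the pose commanded when the call began; what a row does not reach only later rows make up. A row lasts 1/12 s, in which the tool goes at most 41.7 mm and 7.16 degrees, less where a joint would pass 70% of its speed; a pose out of reach is approached as far as the arm can. A call with a gripper value outside its range is refused whole. The fingers move at their own pace and stop on an object; FORCE is the grip in N (left out, the last holds). Time passes only in rows, so rows that repeat a pose let the fingers close. It gives the time, the measured TCP pose, the force and the opening at its end, in the units of the state.
- r.sense(): the state, without advancing time (a new reading comes with each control period).
- vision.snapshot(name): name is "scene" or "top" or "wrist"; returns the picture (420x560x3 uint8, red, green, blue); there is no depth.
- vision.camera_model(name): a dict with "fov_y" (degrees; the focal length in pixels is half the picture's height over the tangent of half this angle, whatever the lens; pixels are square), "cx", "cy" (the principal point, pixels), "world_to_cam" (4x4, takes a point from world to camera coordinates). Camera axes: x right, y down, z forward; pixel columns grow to the right and rows downward; lengths in mm; the calibration is good to about 2 mm. The wrist camera is an equidistant fisheye: a pixel r from the principal point sees the ray r / f radians off the axis. A picture is of the moment at which its call begins: read the wrist's pose just before it. camera_model takes no time and is no camera call; for the wrist camera it gives the pose at the moment of the call.
- order.hand_in(): hands the job in, once; it reports no verdict.
The state is a dict: "time": time; "joint_pos": joint angles; "qd": joint speeds; "joint_efforts": joint torques, N m; "tool_pos": TCP position; "tcp_rot": TCP orientation; "ft_force": force on the tool from outside, world axes, zero at the start; "wrist_torque": the same for the moment, N m; "finger_gap": finger opening in mm.
Only numpy, scipy, OpenCV 4.12 (cv2) and the standard library are available. Lean on these libraries where they do the work, as an engineer would, in place of code of your own. Each camera call takes 0.05 s, during which the arm holds its last target.

## Working session

There is one attempt and no reset: what is moved stays moved. The work goes in short steps, Python scripts to look and compute and a shell command to move; the robot and the scene stay as the last step left them, time stands still between calls to the robot, and variables do not carry over. Pictures are saved under pics/ and viewed, and the job is handed in when it is done.

```bash
mkdir -p pics; ls
python3 - <<'E'
from bench import r, vision
import cv2, json
s=r.sense(); print(s)
for n in ("scene","top","wrist"):
    im=vision.snapshot(n); cv2.imwrite(f"pics/{n}0.png",im[:,:,::-1])
    print(n,{k:(v if not hasattr(v,'tolist') else v.tolist()) for k,v in vision.camera_model(n).items()})
E
```

```text
pics
{'time': 0.0, 'joint_pos': array([ 6.24295879e+01,  7.51503886e+00,  8.53295252e+01, -2.47215917e-04,
        8.72593565e+01, -4.89333331e+00]), 'qd': array([-0.07164034,  0.10107093, -0.13450745, -0.0487566 , -0.06994699,
       -0.03078429]), 'joint_efforts': array([-1.63998877e-03, -5.69410193e+01, -5.00548124e+01, -1.61601483e-04,
        1.51403347e-02,  5.54200824e-06]), 'tool_pos': array([231.06292843, 553.1575334 , 238.24275938]), 'tcp_rot': array([ 175.24279915,   89.89607918, -117.43426765]), 'ft_force': array([ 0.07800674,  0.20569833, -0.28048589]), 'wrist_torque': array([0.03387792, 0.00822037, 0.03093173]), 'finger_gap': 85.45499729948438}
scene {'fov_y': 48.71908188878534, 'cx': 279.9666119327941, 'cy': 206.4100033558654, 'world_to_cam': [[-0.7930253887155099, 0.6091739862124547, -0.0042175081081937986, 437.3278211553338], [0.4946981195502572, 0.6399291652747857, -0.5880173755461277, -255.38210815846492], [-0.35550598218040436, -0.46839910114425326, -0.8088373005006644, 1191.9566714666942], [0.0, 0.0, 0.0, 1.0]]}
top {'fov_y': 53.50614520918757, 'cx': 283.34999298679725, 'cy': 211.69958219394724, 'world_to_cam': [[-0.009953194746394894, -0.9999408668255757, 0.004381411468568801, 29.619451739238105], [-0.9850027931951657, 0.00904953857553015, -0.1723009090205025, 617.0691061765777], [0.17225107056869587, -0.006030647037139535, -0.9850346186729947, 722.6933072563949], [0.0, 0.0, 0.0, 1.0]]}
wrist {'fov_y': 65.70646984690485, 'cx': 277.2185331460597, 'cy': 205.02678179759172, 'world_to_cam': [[0.3855577533620244, 0.9226832391553648, -0.0009268247906338488, -598.5566447354394], [0.8763664298152596, -0.3658889170231461, 0.31322065878943167, -39.96708989011005], [0.2886643371032948, -0.12157689164225853, -0.9496799249764747, 380.672681512141], [0.0, 0.0, 0.0, 1.0]]}
```

View pics/scene0.png

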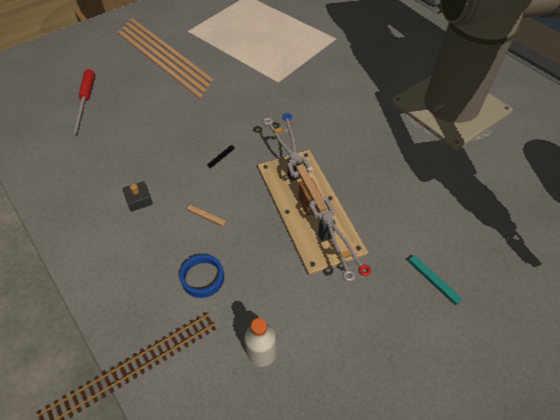

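View pics/top0.png

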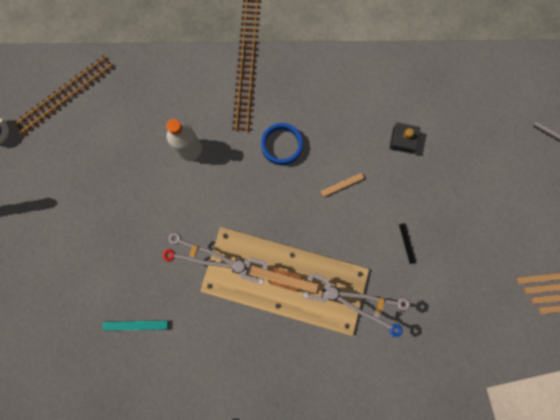

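View pics/wrist0.png

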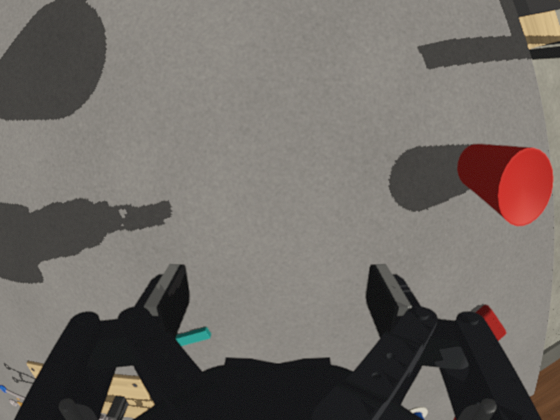

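The top view shows the jig around (285,280), with the red ring at (169,256), its steel ring at (174,239), the blue ring at (397,330) and its steel ring at (404,305). Four things look like the beam:
- turquoise bar (135,325), excluded by colour
- black bar (407,243), excluded by colour
- small orange bar (343,185)
- larger bar in the jig (285,280), which is the one meant

I'll enlarge it to confirm and measure.

```bash
cat > h.py <<'E'
import numpy as np, cv2
from bench import r, vision
def ray(name,uv,m=None,shape=(420,560)):
    m=m or vision.camera_model(name); f=210/np.tan(np.radians(m["fov_y"]/2))
    d=np.array([(uv[0]-m["cx"]),(uv[1]-m["cy"])])
    if name=="wrist":
        rr=np.hypot(*d); th=rr/f; v=np.array([*(d/max(rr,1e-9)*np.sin(th)),np.cos(th)])
    else: v=np.array([d[0]/f,d[1]/f,1.])
    W=np.array(m["world_to_cam"]); R=W[:3,:3]; return -R.T@W[:3,3], R.T@v
def onz(name,uv,z,m=None):
    o,v=ray(name,uv,m); return o+v*(z-o[2])/v[2]
def proj(name,p,m=None):
    m=m or vision.camera_model(name); f=210/np.tan(np.radians(m["fov_y"]/2))
    W=np.array(m["world_to_cam"]); c=W[:3,:3]@np.array(p)+W[:3,3]
    if name=="wrist":
        rr=np.hypot(c[0],c[1]); th=np.arctan2(rr,c[2]); return np.array([m["cx"],m["cy"]])+f*th*c[:2]/rr
    return np.array([m["cx"]+f*c[0]/c[2], m["cy"]+f*c[1]/c[2]])
def blobs(im,mask,minA=8):
    n,l,st,c=cv2.connectedComponentsWithStats(mask.astype(np.uint8))
    return [(st[i,4],c[i]) for i in range(1,n) if st[i,4]>=minA]
E
python3 - <<'E'
from h import *
for n,(x0,y0,w,h) in {"top":(150,215,290,130),"scene":(240,100,140,190)}.items():
    im=cv2.imread(f"pics/{n}0.png"); k=2.7 if n=="top" else 3
    cv2.imwrite(f"pics/{n}crop.png",cv2.resize(im[y0:y0+h,x0:x0+w],None,fx=k,fy=k,interpolation=cv2.INTER_CUBIC))
    b,g,rr=[im[:,:,i].astype(int) for i in range(3)]
    for col,m in(("red",(rr>110)&(g<50)&(b<60)),("blue",(b>110)&(rr<70)&(g<100)),):
        for a,c in blobs(im,m): print(n,col,a,c.round(1),onz(n,c,75).round(1))
E
```

```text
top red 55 [168.3 254.9] [537.5 229.   75. ]
top blue 398 [281.6 142.4] [744.7  25.9  75. ]
top blue 99 [395.9 330.4] [ 403.7 -168.4   75. ]
scene red 259 [86.  83.6] [ 720.9 -559.7   75. ]
scene red 70 [363.9 269.7] [537.7 229.8  75. ]
scene blue 41 [287.1 116.1] [ 401.7 -167.3   75. ]
scene blue 399 [201.4 273.8] [773.2  58.6  75. ]
```

View pics/topcrop.png

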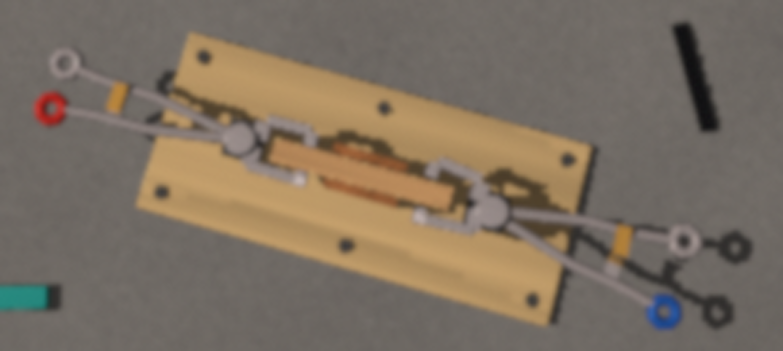

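View pics/scenecrop.png

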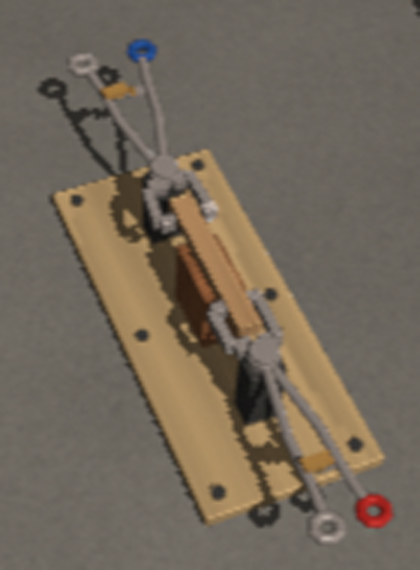

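Run:
```python
from h import *
from scipy.spatial.transform import Rotation as R
im=cv2.imread("pics/top0.png"); 
pts=dict(redring=(168.5,255.2),redsteel=(173.9,238.5),bluering=(396,330.5),bluesteel=(403.5,304.4))
P={k:onz("top",v,75) for k,v in pts.items()}
P["bluering2"]=onz("scene",(287.1,116.1),75)
S={"redsteel":(326/3+240,525/3+100),"bluesteel":(83/3+240,64/3+100),"redring":(374/3+240,510/3+100),"bluering":(142/3+240,50/3+100)}
for k,v in S.items(): print("scene",k,onz("scene",v,75).round(1))
for k,v in P.items(): print(k,v.round(1))
# board bolts/corners via crop at z=12
c=lambda u,v:(u/2.7+150,v/2.7+215)
bolts={"A":(204,57),"B":(384,108),"C":(567,160),"D":(532,300),"E":(346,245),"F":(162,192),"corTL":(189,33),"corTR":(593,147),"corBR":(552,326),"corBL":(137,207)}
Q={k:onz("top",c(*v),12) for k,v in bolts.items()}
for k,v in Q.items(): print(k,v.round(1))
ctr=sum(Q[k] for k in ("corTL","corTR","corBR","corBL"))/4
yv=(Q["corTL"]-Q["corTR"]+Q["corBL"]-Q["corBR"])[:2]; yaw=np.arctan2(-yv[0],yv[1])
print("centre",ctr,"yaw",np.degrees(yaw),"size",np.linalg.norm(yv)/2, np.linalg.norm((Q["corTL"]-Q["corBL"])))
J=R.from_euler("z",yaw)
for k,v in P.items(): print(k,"jig",J.inv().apply(v-ctr).round(1))
print("yax",J.apply([0,1,0]),"xax",J.apply([1,0,0]))
s=r.sense(); T=R.from_euler("xyz",s["tcp_rot"],degrees=True); print(T.as_matrix().round(3))
```

```text
scene redsteel [566.5 221.   75. ]
scene bluesteel [ 447.5 -180.9   75. ]
scene redring [537.  231.1  75. ]
scene bluering [ 402.6 -165.5   75. ]
redring [537.  228.6  75. ]
redsteel [566.7 220.1  75. ]
bluering [ 403.5 -168.6   75. ]
bluesteel [ 447.4 -184.2   75. ]
bluering2 [ 401.9 -167.3   75. ]
A [577.5 136.2  12. ]
B [539.6   7.2  12. ]
C [ 501.6 -122.2   12. ]
D [405.7 -93.8  12. ]
E [444.3  35.1  12. ]
F [482.1 164.5  12. ]
corTL [595.  147.3  12. ]
corTR [ 510.5 -141.    12. ]
corBR [ 388.1 -107.    12. ]
corBL [471.9 181.9  12. ]
centre [491.36815402  20.27341443  12.        ] yaw -16.248470934993524 size 300.6312672410066 127.86653847849536
redring jig [-14.5 212.8  63. ]
redsteel jig [ 16.4 212.9  63. ]
bluering jig [ -31.5 -205.9   63. ]
bluesteel jig [  15.  -208.6   63. ]
bluering2 jig [ -33.4 -205.1   63. ]
yax [0.27980339 0.96005732 0.        ] xax [ 0.96005732 -0.27980339  0.        ]
[[-0.001 -0.923  0.386]
 [-0.001  0.386  0.923]
 [-1.     0.    -0.001]]
```

```bash
python3 -m jog '[[[0.018,-0.036,0],[0,0,0.11],-1],[[0.036,-0.072,0],[0,0,0.11],-1],[[0.054,-0.108,0],[0,0,0.11],-1],[[0.072,-0.144,0],[0,0,0.11],-1],[[0.09,-0.18,0],[0,0,0.11],-1]]' 20
```

```text
time: 0.57
tool_pos: [321.5, 371.9, 238.9]
tcp_rot: [159.1, 90.0, -127.2]
ft_force: [0.8, 0.9, -0.0]
finger_gap: 25.9
```

```bash
python3 -m jog '[[[0.018,-0.036,0],[0,0,0],-1],[[0.036,-0.072,0],[0,0,0],-1],[[0.054,-0.108,0],[0,0,0],-1],[[0.07,-0.145,0],[0,0,0],-1],[[0.08,-0.184,0],[0,0,0],-1]]' &&
python3 -m jog '[[[0,-0.04,0],[0,0,0],-1],[[0,-0.08,0],[0,0,0],-1],[[0,-0.12,0],[0,0,0],-1],[[-0.005,-0.16,0],[0,0,0],-1],[[-0.012,-0.2,0],[0,0,0],-1]]' &&
python3 -m jog '[[[-0.005,-0.04,0],[0,0,0],-1],[[-0.01,-0.08,0],[0,0,0],-1],[[-0.015,-0.12,-0.02],[0,0,0],-1],[[-0.02,-0.148,-0.05],[0,0,0],-1],[[-0.02,-0.148,-0.08],[0,0,0],-1]]'
python3 - <<'E'
from h import *
from scipy.spatial.transform import Rotation as R
s=r.sense(); print(s["tool_pos"],s["ft_force"],s["joint_pos"].round(1)); print(R.from_euler("xyz",s["tcp_rot"],degrees=True).as_matrix().round(3))
for n in ("top","wrist"):
    cv2.imwrite(f"pics/{n}1.png",vision.snapshot(n)[:,:,::-1])
E
```

```text
time: 0.98
tool_pos: [402.0, 187.8, 239.2]
tcp_rot: [-70.1, 90.0, 3.6]
ft_force: [1.4, -0.9, -0.5]
finger_gap: 0.2
time: 1.4
tool_pos: [388.8, -12.1, 239.2]
tcp_rot: [-92.8, 90.0, -19.2]
ft_force: [1.4, -0.3, -0.2]
finger_gap: -0.1
time: 1.82
tool_pos: [369.2, -163.4, 159.9]
tcp_rot: [-125.7, 89.7, -52.3]
ft_force: [-0.1, -0.4, -0.6]
finger_gap: 0.1
[ 369.22771415 -163.36728205  159.94477097] [-0.0850572  -0.4311656  -0.57201343] [-3.110e+01 -2.220e+01  1.207e+02 -1.000e-01  8.120e+01 -1.044e+02]
[[ 0.003 -0.958  0.286]
 [-0.004  0.286  0.958]
 [-1.    -0.004 -0.003]]
```

View pics/wrist1.png

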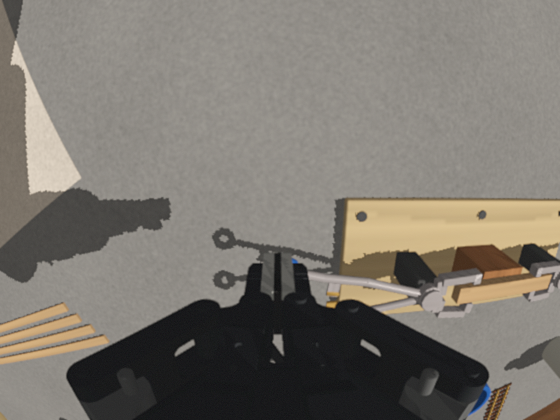

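View pics/top1.png

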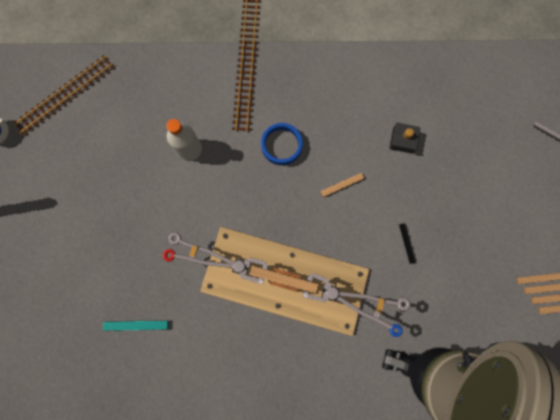

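Wrist view: the shut fingers' tip is at about (278,260), with the blue ring peeking out beyond it at (293,262). The alignment along the jig's y is good, so I'll descend.

```bash
python3 -m jog '[[[0,0,-0.03],[0,0,0],-1],[[0.001,0.003,-0.06],[0,0,0],-1],[[0.001,0.003,-0.09],[0,0,0],-1],[[0.001,0.003,-0.09],[0,0,0],-1],[[0.001,0.003,-0.09],[0,0,0],-1]]'
python3 - <<'E'
from h import *
s=r.sense(); print(s["tool_pos"],s["ft_force"])
for n in ("scene","wrist"):
    im=vision.snapshot(n); m=vision.camera_model(n)
    cv2.imwrite(f"pics/{n}2.png",im[:,:,::-1])
    if n=="wrist":
        for p in ((403,-168,75),(447.5,-182.5,75)): print(proj(n,p,m))
im=cv2.imread("pics/scene2.png")[60:200,220:400]; cv2.imwrite("pics/scene2c.png",cv2.resize(im,None,fx=4,fy=4,interpolation=cv2.INTER_CUBIC))
E
```

```text
time: 2.33
tool_pos: [369.8, -154.2, 69.5]
tcp_rot: [73.5, 89.8, 147.2]
ft_force: [0.7, 0.5, 0.8]
finger_gap: 0.1
[ 369.79840012 -154.21529805   69.53896068] [0.72266404 0.48393989 0.82102459]
[272.8165975  333.83172838]
[271.10867712 389.02607377]
```

View pics/wrist2.png

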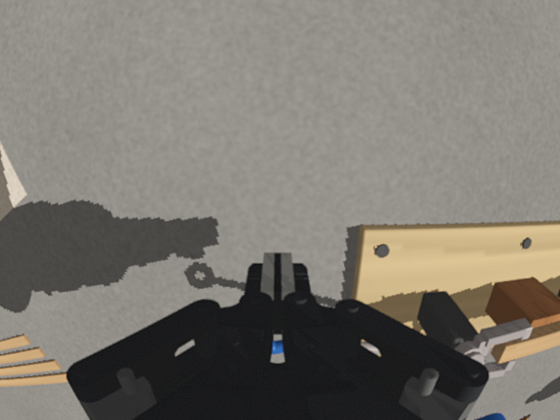

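View pics/scene2c.png

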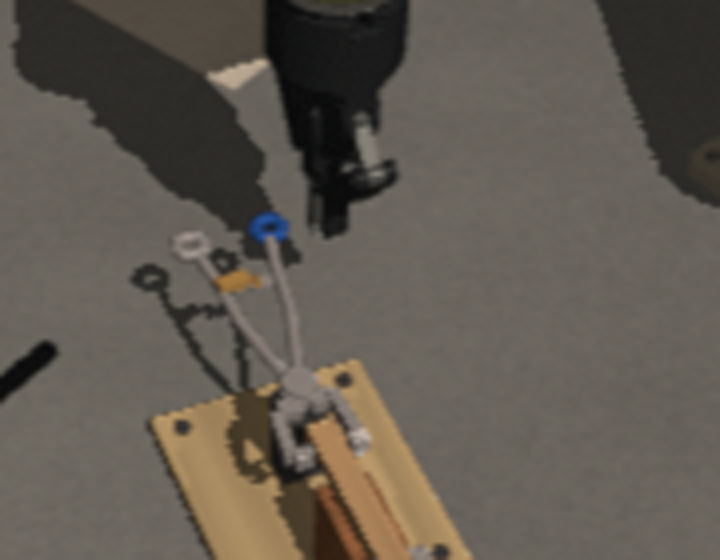

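```bash
python3 -m jog '[[[0.002,-0.004,0],[0,0,0],-1],[[0.004,-0.006,0],[0,0,0],-1],[[0.006,-0.008,0],[0,0,0],-1],[[0.007,-0.0083,0],[0,0,0],-1],[[0.007,-0.0083,0],[0,0,0],-1]]'; python3 -m jog '[[[0,0,0],[0,0,0],-1]]'; python3 -m jog '[[[0,0,0],[0,0,0],-1]]'; python3 -m jog '[[[0.0019,-0.00056,0],[0,0,0],-1],[[0.0019,-0.00056,0],[0,0,0],-1]]'
```

```text
time: 2.85
tool_pos: [377.8, -164.1, 69.8]
tcp_rot: [-100.2, 90.0, -26.6]
ft_force: [0.3, 0.4, 0.5]
finger_gap: 0.0
time: 2.93
tool_pos: [377.3, -163.8, 69.4]
tcp_rot: [69.1, 90.0, 142.7]
ft_force: [-0.8, 0.6, -0.2]
finger_gap: 0.3
time: 3.02
tool_pos: [377.2, -163.6, 69.2]
tcp_rot: [71.5, 90.0, 145.1]
ft_force: [0.4, 0.1, -0.9]
finger_gap: -0.1
time: 3.18
tool_pos: [379.4, -164.3, 69.3]
tcp_rot: [-88.3, 90.0, -14.6]
ft_force: [-0.3, 0.8, -0.1]
finger_gap: 0.1
```

```bash
for k in 1; do python3 -m jog '[[[0.0019,-0.00056,0],[0,0,0],-1],[[0.0019,-0.00056,0],[0,0,0],-1]]'; python3 -m jog '[[[0.0019,-0.00056,0],[0,0,0],-1],[[0.0019,-0.00056,0],[0,0,0],-1]]';python3 -m jog '[[[0,0,0],[0,0,0],-1]]'; done | egrep 'pos|force'
```

```text
tool_pos: [381.3, -164.8, 69.3]
ft_force: [-0.3, -0.2, -0.2]
tool_pos: [382.6, -165.4, 69.1]
ft_force: [-2.6, -0.7, 0.7]
tool_pos: [382.5, -165.3, 69.0]
ft_force: [-3.2, 0.0, 0.2]
```

```bash
(python3 -m jog '[[[0.001,-0.0003,0],[0,0,0],-1],[[0.0019,-0.00056,0],[0,0,0],-1],[[0.0029,-0.00084,0],[0,0,0],-1],[[0.0029,-0.00084,0],[0,0,0],-1]]'; python3 -m jog '[[[0,0,0],[0,0,0],-1]]';python3 -m jog '[[[0.001,-0.0003,0],[0,0,0],-1],[[0.0019,-0.00056,0],[0,0,0],-1],[[0.0029,-0.00084,0],[0,0,0],-1],[[0.0029,-0.00084,0],[0,0,0],-1]]'; python3 -m jog '[[[0,0,0],[0,0,0],-1]]') | egrep 'pos|force'
python3 - <<'E'
from h import *
cv2.imwrite("pics/s3.png",cv2.resize(vision.snapshot("scene")[60:200,220:400,::-1],None,fx=4,fy=4,interpolation=cv2.INTER_CUBIC))
cv2.imwrite("pics/t3.png",cv2.resize(vision.snapshot("top")[240:380,280:460,::-1],None,fx=4,fy=4,interpolation=cv2.INTER_CUBIC))
E
```

```text
tool_pos: [385.8, -166.3, 69.2]
ft_force: [-4.7, -1.7, -0.4]
tool_pos: [385.8, -166.3, 69.2]
ft_force: [-5.0, -1.7, 0.3]
tool_pos: [388.9, -167.0, 69.2]
ft_force: [-4.1, -1.3, -1.0]
tool_pos: [388.8, -166.9, 69.2]
ft_force: [-4.3, -0.5, -1.1]
```

View pics/s3.png

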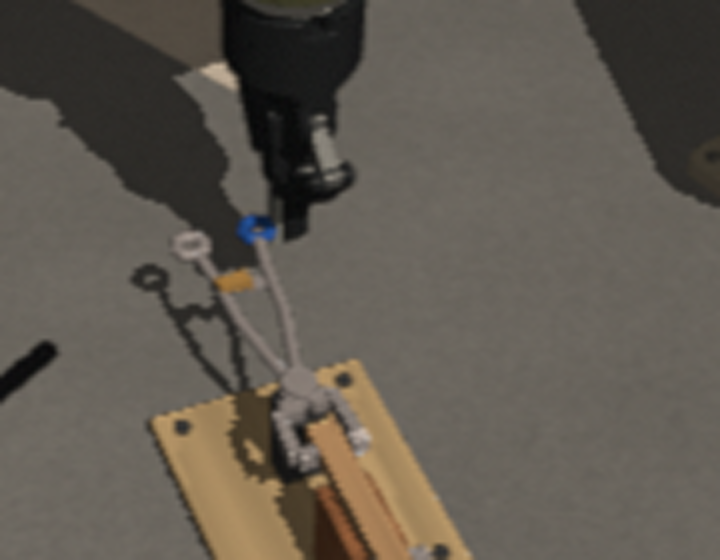

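View pics/t3.png

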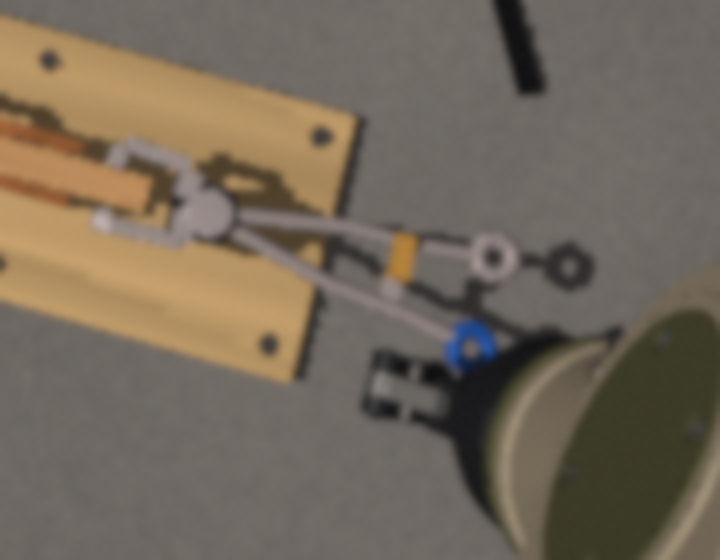

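```bash
(python3 -m jog '[[[0.001,-0.0003,0],[0,0,0],-1],[[0.0019,-0.00056,0],[0,0,0],-1],[[0.0019,-0.00056,0],[0,0,0],-1]]'; python3 -m jog '[[[0,0,0],[0,0,0],-1]]';python3 -m jog '[[[0.001,-0.0003,0],[0,0,0],-1],[[0.001,-0.0003,0],[0,0,0],-1]]'; python3 -m jog '[[[0,0,0],[0,0,0],-1]]') | egrep 'pos|force'
```

```text
tool_pos: [390.7, -167.7, 69.3]
ft_force: [-5.0, -0.9, -0.6]
tool_pos: [390.6, -167.6, 69.2]
ft_force: [-5.1, -1.8, -1.7]
tool_pos: [391.7, -167.9, 69.2]
ft_force: [-4.7, -1.2, -0.9]
tool_pos: [391.6, -167.8, 69.2]
ft_force: [-5.9, -1.2, -0.8]
```

```bash
(python3 -m jog '[[[0.0005,-0.00015,0],[0,0,0],-1],[[0.0005,-0.00015,0],[0,0,0],-1]]'; python3 -m jog '[[[0,0,0],[0,0,0],-1]]') | egrep 'pos|force'
```

```text
tool_pos: [392.1, -168.1, 69.3]
ft_force: [-4.8, -1.7, -0.9]
tool_pos: [392.1, -168.1, 69.2]
ft_force: [-5.2, -2.0, -0.7]
```

```bash
(python3 -m jog '[[[0.0005,-0.00015,0],[0,0,0],-1],[[0.0005,-0.00015,0],[0,0,0],-1]]'; python3 -m jog '[[[0,0,0],[0,0,0],-1]]') | egrep 'pos|force'
```

```text
tool_pos: [392.5, -168.3, 69.3]
ft_force: [-4.9, -2.8, -1.1]
tool_pos: [392.5, -168.3, 69.2]
ft_force: [-5.5, -2.2, -1.3]
```

```bash
(python3 -m jog '[[[0.0005,-0.00015,0],[0,0,0],-1],[[0.0005,-0.00015,0],[0,0,0],-1]]'; python3 -m jog '[[[0,0,0],[0,0,0],-1]]') | egrep 'pos|force'
```

```text
tool_pos: [393.1, -168.3, 69.2]
ft_force: [-5.1, -2.5, -1.8]
tool_pos: [393.1, -168.3, 69.2]
ft_force: [-3.8, -1.0, 0.1]
```

```bash
(python3 -m jog '[[[0.0005,-0.00015,0],[0,0,0],-1],[[0.0005,-0.00015,0],[0,0,0],-1]]'; python3 -m jog '[[[0,0,0],[0,0,0],-1]]') | egrep 'pos|force'
```

```text
tool_pos: [393.5, -168.6, 69.2]
ft_force: [-5.2, -2.7, -1.1]
tool_pos: [393.5, -168.5, 69.2]
ft_force: [-6.3, -2.5, -1.2]
```

```bash
(python3 -m jog '[[[0.0005,-0.00015,0],[0,0,0],-1],[[0.0005,-0.00015,0],[0,0,0],-1]]'; python3 -m jog '[[[0,0,0],[0,0,0],-1]]') | egrep 'pos|force'
```

```text
tool_pos: [394.0, -168.7, 69.2]
ft_force: [-5.9, -1.6, -0.7]
tool_pos: [394.0, -168.7, 69.2]
ft_force: [-5.3, -2.0, -0.2]
```

```bash
(python3 -m jog '[[[0.0005,-0.00015,0],[0,0,0],-1],[[0.0005,-0.00015,0],[0,0,0],-1]]'; python3 -m jog '[[[0,0,0],[0,0,0],-1]]'; python3 -m jog '[[[0,0,0],[0,0,0],-1]]') | egrep 'pos|force'
```

```text
tool_pos: [394.4, -168.9, 69.2]
ft_force: [-6.0, -2.1, -0.9]
tool_pos: [394.4, -168.8, 69.1]
ft_force: [-5.4, -2.0, -0.7]
tool_pos: [394.4, -168.8, 69.1]
ft_force: [-5.7, -2.4, -0.9]
```

```bash
(python3 -m jog '[[[0.0005,-0.00015,0],[0,0,0],-1],[[0.0005,-0.00015,0],[0,0,0],-1]]'; python3 -m jog '[[[0,0,0],[0,0,0],-1]]'; python3 -m jog '[[[0,0,0],[0,0,0],-1]]') | egrep 'pos|force'
```

```text
tool_pos: [394.7, -169.0, 69.0]
ft_force: [-6.6, -2.3, -2.1]
tool_pos: [394.7, -169.0, 69.0]
ft_force: [-6.6, -2.2, -1.6]
tool_pos: [394.7, -169.0, 69.0]
ft_force: [-6.5, -2.4, -1.7]
```

```bash
(python3 -m jog '[[[0.0005,-0.00015,0],[0,0,0],-1],[[0.0005,-0.00015,0],[0,0,0],-1]]'; python3 -m jog '[[[0,0,0],[0,0,0],-1]]'; python3 -m jog '[[[0,0,0],[0,0,0],-1]]') | egrep 'pos|force'
```

```text
tool_pos: [395.1, -169.2, 69.0]
ft_force: [-7.1, -2.9, -1.9]
tool_pos: [395.1, -169.2, 69.0]
ft_force: [-7.0, -2.4, -1.4]
tool_pos: [395.1, -169.2, 69.0]
ft_force: [-6.8, -2.0, -1.5]
```

```bash
(python3 -m jog '[[[0.0004,-0.00012,0],[0,0,0],-1],[[0.0004,-0.00012,0],[0,0,0],-1]]'; python3 -m jog '[[[0,0,0],[0,0,0],-1]]'; python3 -m jog '[[[0,0,0],[0,0,0],-1]]') | egrep 'pos|force'
```

```text
tool_pos: [395.4, -169.3, 68.9]
ft_force: [-7.0, -2.8, -1.9]
tool_pos: [395.4, -169.3, 68.9]
ft_force: [-7.3, -2.8, -2.7]
tool_pos: [395.4, -169.3, 69.0]
ft_force: [-7.4, -2.1, -1.0]
```

```bash
(python3 -m jog '[[[0.0004,-0.00012,0],[0,0,0],-1],[[0.0004,-0.00012,0],[0,0,0],-1]]'; python3 -m jog '[[[0,0,0],[0,0,0],-1]]'; python3 -m jog '[[[0,0,0],[0,0,0],-1]]') | egrep 'pos|force'
```

```text
tool_pos: [395.8, -169.2, 68.9]
ft_force: [-7.2, -1.8, -1.3]
tool_pos: [395.8, -169.2, 68.9]
ft_force: [-6.4, -2.5, -2.1]
tool_pos: [395.8, -169.2, 68.9]
ft_force: [-7.6, -1.6, -1.4]
```

```bash
(python3 -m jog '[[[0.0004,-0.00012,0],[0,0,0],-1],[[0.0004,-0.00012,0],[0,0,0],-1]]'; python3 -m jog '[[[0,0,0],[0,0,0],-1]]'; python3 -m jog '[[[0,0,0],[0,0,0],-1]]') | egrep 'pos|force'
```

```text
tool_pos: [396.1, -169.4, 68.9]
ft_force: [-6.9, -2.4, -0.2]
tool_pos: [396.2, -169.4, 68.9]
ft_force: [-6.8, -2.5, -2.0]
tool_pos: [396.1, -169.4, 68.9]
ft_force: [-7.3, -2.3, -1.0]
```

```bash
(python3 -m jog '[[[0.0004,-0.00012,0],[0,0,0],-1],[[0.0004,-0.00012,0],[0,0,0],-1]]'; python3 -m jog '[[[0,0,0],[0,0,0],-1]]'; python3 -m jog '[[[0,0,0],[0,0,0],-1]]') | egrep 'pos|force'
```

```text
tool_pos: [396.5, -169.5, 68.8]
ft_force: [-6.8, -3.4, -0.4]
tool_pos: [396.5, -169.5, 68.8]
ft_force: [-7.4, -1.8, -1.1]
tool_pos: [396.5, -169.5, 68.9]
ft_force: [-7.1, -2.8, -1.3]
```

```bash
(python3 -m jog '[[[0.0004,-0.00012,0],[0,0,0],-1],[[0.0004,-0.00012,0],[0,0,0],-1]]'; python3 -m jog '[[[0,0,0],[0,0,0],-1]]'; python3 -m jog '[[[0,0,0],[0,0,0],-1]]') | egrep 'pos|force'
```

```text
tool_pos: [396.8, -169.7, 68.8]
ft_force: [-7.1, -2.9, -0.7]
tool_pos: [396.8, -169.7, 68.8]
ft_force: [-6.5, -1.4, -1.9]
tool_pos: [396.8, -169.7, 68.8]
ft_force: [-7.8, -2.4, -1.3]
```

```bash
(python3 -m jog '[[[0.0004,-0.00012,0],[0,0,0],-1],[[0.0004,-0.00012,0],[0,0,0],-1]]'; python3 -m jog '[[[0,0,0],[0,0,0],-1]]'; python3 -m jog '[[[0,0,0],[0,0,0],-1]]') | egrep 'pos|force'
```

```text
tool_pos: [397.1, -169.8, 68.8]
ft_force: [-8.0, -2.5, -1.9]
tool_pos: [397.1, -169.8, 68.8]
ft_force: [-7.9, -1.7, -1.5]
tool_pos: [397.1, -169.8, 68.8]
ft_force: [-7.9, -2.8, -0.8]
```

```bash
(python3 -m jog '[[[0.0004,-0.00012,0],[0,0,0],-1],[[0.0004,-0.00012,0],[0,0,0],-1]]'; python3 -m jog '[[[0,0,0],[0,0,0],-1]]'; python3 -m jog '[[[0,0,0],[0,0,0],-1]]') | egrep 'pos|force'
```

```text
tool_pos: [397.5, -170.0, 68.8]
ft_force: [-9.0, -3.4, -0.8]
tool_pos: [397.5, -170.0, 68.8]
ft_force: [-8.8, -2.3, -1.5]
tool_pos: [397.5, -170.0, 68.8]
ft_force: [-7.7, -2.6, -1.5]
```

```bash
(python3 -m jog '[[[0.0004,-0.00012,0],[0,0,0],-1],[[0.0004,-0.00012,0],[0,0,0],-1]]'; python3 -m jog '[[[0,0,0],[0,0,0],-1]]'; python3 -m jog '[[[0,0,0],[0,0,0],-1]]') | egrep 'time|pos|force'
```

```text
time: 9.87
tool_pos: [397.9, -170.0, 68.7]
ft_force: [-8.2, -1.9, -0.9]
time: 9.95
tool_pos: [397.8, -169.9, 68.7]
ft_force: [-7.7, -2.4, -1.0]
time: 10.03
tool_pos: [397.9, -169.9, 68.7]
ft_force: [-7.9, -2.7, -1.0]
```

```bash
(python3 -m jog '[[[0.0004,-0.00012,0],[0,0,0],-1],[[0.0004,-0.00012,0],[0,0,0],-1]]'; python3 -m jog '[[[0,0,0],[0,0,0],-1]]'; python3 -m jog '[[[0,0,0],[0,0,0],-1]]') | egrep 'pos|force'
```

```text
tool_pos: [398.2, -170.1, 68.7]
ft_force: [-8.4, -2.2, -2.0]
tool_pos: [398.2, -170.1, 68.7]
ft_force: [-8.0, -2.1, -1.0]
tool_pos: [398.2, -170.1, 68.7]
ft_force: [-8.8, -3.0, -2.1]
```

```bash
(python3 -m jog '[[[0.0004,-0.00012,0],[0,0,0],-1],[[0.0004,-0.00012,0],[0,0,0],-1]]'; python3 -m jog '[[[0,0,0],[0,0,0],-1]]'; python3 -m jog '[[[0,0,0],[0,0,0],-1]]') | egrep 'pos|force'
```

```text
tool_pos: [398.5, -170.2, 68.7]
ft_force: [-8.5, -2.4, -1.5]
tool_pos: [398.5, -170.2, 68.6]
ft_force: [-9.0, -2.5, -2.5]
tool_pos: [398.5, -170.2, 68.6]
ft_force: [-9.3, -2.2, -1.1]
```

```bash
(python3 -m jog '[[[0.0004,-0.00012,0],[0,0,0],-1],[[0.0004,-0.00012,0],[0,0,0],-1]]'; python3 -m jog '[[[0,0,0],[0,0,0],-1]]'; python3 -m jog '[[[0,0,0],[0,0,0],-1]]') | egrep 'pos|force'
```

```text
tool_pos: [398.8, -170.4, 68.6]
ft_force: [-8.6, -3.3, -1.6]
tool_pos: [398.8, -170.4, 68.6]
ft_force: [-9.2, -3.3, -1.0]
tool_pos: [398.9, -170.4, 68.6]
ft_force: [-8.0, -3.1, -2.3]
```

```bash
(python3 -m jog '[[[0.0004,-0.00012,0],[0,0,0],-1],[[0.0004,-0.00012,0],[0,0,0],-1]]'; python3 -m jog '[[[0,0,0],[0,0,0],-1]]'; python3 -m jog '[[[0,0,0],[0,0,0],-1]]') | egrep 'pos|force'
```

```text
tool_pos: [399.2, -170.5, 68.6]
ft_force: [-10.0, -2.4, -0.8]
tool_pos: [399.2, -170.5, 68.6]
ft_force: [-9.6, -2.5, -1.3]
tool_pos: [399.2, -170.5, 68.6]
ft_force: [-9.2, -3.6, -1.5]
```

```bash
(python3 -m jog '[[[0.0004,-0.00012,0],[0,0,0],-1],[[0.0004,-0.00012,0],[0,0,0],-1]]'; python3 -m jog '[[[0,0,0],[0,0,0],-1]]'; python3 -m jog '[[[0,0,0],[0,0,0],-1]]') | egrep 'pos|force'
python3 - <<'E'
from h import *
cv2.imwrite("pics/s4.png",cv2.resize(vision.snapshot("scene")[60:200,220:400,::-1],None,fx=4,fy=4,interpolation=cv2.INTER_CUBIC))
im=vision.snapshot("top");cv2.imwrite("pics/t4.png",cv2.resize(im[240:380,280:460,::-1],None,fx=4,fy=4,interpolation=cv2.INTER_CUBIC))
E
```

```text
tool_pos: [399.5, -170.7, 68.6]
ft_force: [-10.7, -3.8, -0.8]
tool_pos: [399.5, -170.7, 68.6]
ft_force: [-9.7, -4.2, -1.4]
tool_pos: [399.5, -170.7, 68.6]
ft_force: [-8.7, -3.1, -1.6]
```

View pics/t4.png

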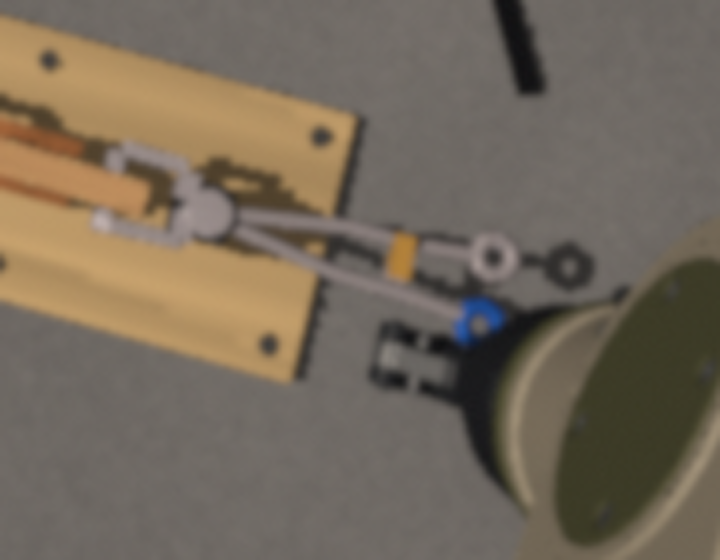

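View pics/s4.png

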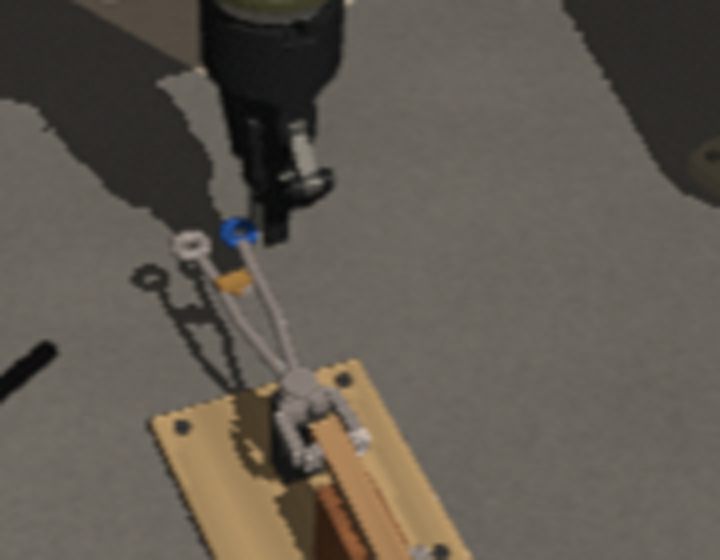

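```bash
(python3 -m jog '[[[0.0004,-0.00012,0],[0,0,0],-1],[[0.0004,-0.00012,0],[0,0,0],-1]]'; python3 -m jog '[[[0,0,0],[0,0,0],-1]]'; python3 -m jog '[[[0,0,0],[0,0,0],-1]]') | egrep 'pos|force'
```

```text
tool_pos: [399.9, -170.8, 68.6]
ft_force: [-8.6, -1.6, -1.3]
tool_pos: [399.9, -170.6, 68.5]
ft_force: [-9.0, -2.4, -1.0]
tool_pos: [399.9, -170.6, 68.5]
ft_force: [-9.0, -2.9, -1.7]
```

```bash
(python3 -m jog '[[[0.0004,-0.00012,0],[0,0,0],-1],[[0.0004,-0.00012,0],[0,0,0],-1]]'; python3 -m jog '[[[0,0,0],[0,0,0],-1]]'; python3 -m jog '[[[0,0,0],[0,0,0],-1]]') | egrep 'pos|force'
```

```text
tool_pos: [400.7, -170.4, 68.6]
ft_force: [-6.3, -0.1, -3.2]
tool_pos: [400.7, -170.4, 68.5]
ft_force: [-6.7, -0.4, -3.2]
tool_pos: [400.7, -170.4, 68.5]
ft_force: [-6.2, -0.7, -3.4]
```

The force dropped by about 3 N (9.1 to 6.4) and the tool jumped forward, so that is the first click. I'll back off.

```bash
(python3 -m jog '[[[-0.001,0.0003,0],[0,0,0],-1],[[-0.002,0.0006,0],[0,0,0],-1],[[-0.003,0.0009,0],[0,0,0],-1],[[-0.004,0.0012,0],[0,0,0],-1]]';  python3 -m jog '[[[-0.005,0.0015,0],[0,0,0],-1],[[-0.01,0.003,0],[0,0,0],-1],[[-0.015,0.0045,0],[0,0,0],-1],[[-0.015,0.0045,0],[0,0,0],-1]]') | egrep 'pos|force'
python3 - <<'E'
from h import *
cv2.imwrite("pics/s5.png",cv2.resize(vision.snapshot("scene")[60:200,220:400,::-1],None,fx=4,fy=4,interpolation=cv2.INTER_CUBIC))
im=vision.snapshot("top");cv2.imwrite("pics/t5.png",cv2.resize(im[240:380,280:460,::-1],None,fx=4,fy=4,interpolation=cv2.INTER_CUBIC))
E
```

```text
tool_pos: [398.7, -169.9, 70.1]
ft_force: [-0.7, -0.2, 0.6]
tool_pos: [381.7, -164.8, 69.1]
ft_force: [-0.8, 0.2, 0.6]
```

View pics/t5.png

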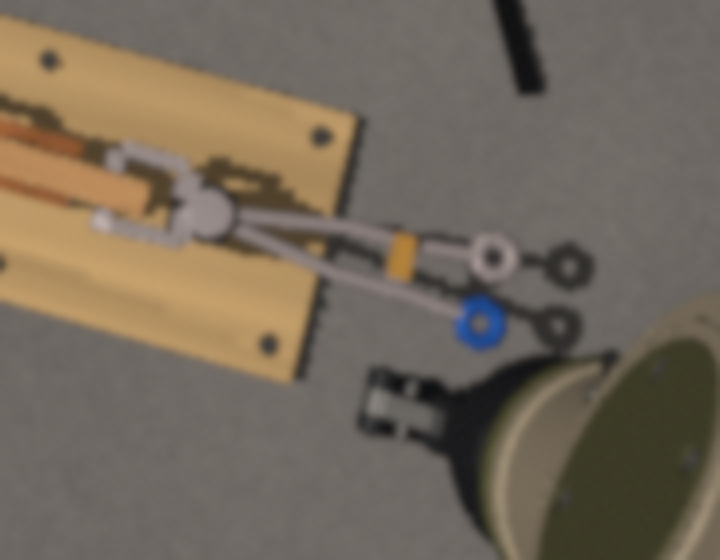

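View pics/s5.png

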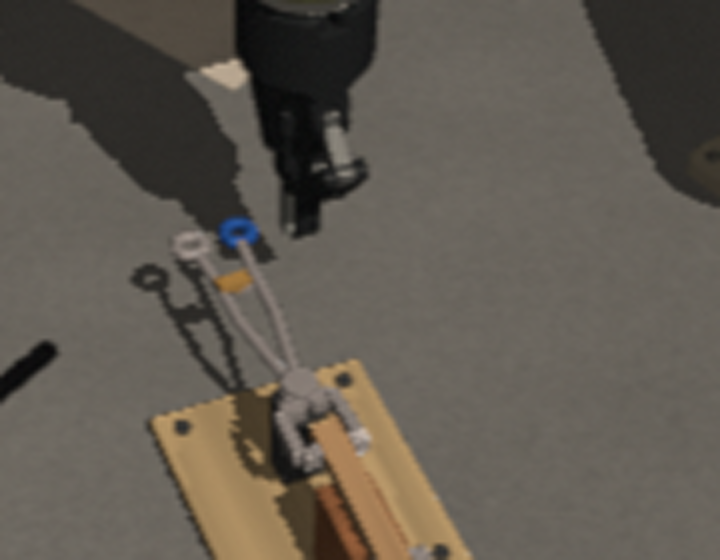

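Blue held on its own: its ring stayed at (480,323) in the crop with the tool clear of it. Now I'll go over to red.

```bash
(python3 -m jog '[[[0,0,0.04],[0,0,0],-1],[[0,0,0.08],[0,0,0],-1],[[0,0,0.12],[0,0,0],-1],[[0.01,0.03,0.13],[0,0,0],-1],[[0.024,0.065,0.13],[0,0,0],-1]]';
python3 -m jog '[[[0.014,0.036,0],[0,0,0],-1],[[0.028,0.072,0],[0,0,0],-1],[[0.042,0.108,0],[0,0,0],-1],[[0.056,0.144,0],[0,0,0],-1],[[0.07,0.18,0],[0,0,0],-1]]';
python3 -m jog '[[[0.014,0.036,0],[0,0,0],-1],[[0.028,0.072,0],[0,0,0],-1],[[0.042,0.108,0],[0,0,0],-1],[[0.056,0.144,0],[0,0,0],-1],[[0.056,0.144,0],[0,0,0],-1]]';
python3 -m jog '[[[0,0,0],[0,0,0],-1],[[0,0,0],[0,0,0],-1]]') | egrep 'time|pos|force'
```

```text
time: 13.65
tool_pos: [409.2, -102.1, 204.6]
ft_force: [1.3, -0.4, 0.5]
time: 14.07
tool_pos: [477.3, 81.9, 199.5]
ft_force: [0.8, -0.6, 1.2]
time: 14.48
tool_pos: [533.5, 229.6, 198.0]
ft_force: [1.4, -0.0, 0.3]
time: 14.65
tool_pos: [532.5, 223.7, 198.8]
ft_force: [-0.7, 0.1, -0.2]
```

```bash
(python3 -m jog '[[[0.004,0.007,-0.03],[0,0,0],-1],[[0.004,0.007,-0.065],[0,0,0],-1],[[0.004,0.007,-0.1],[0,0,0],-1],[[0.004,0.007,-0.1],[0,0,0],-1],[[0.004,0.007,-0.1],[0,0,0],-1]]';python3 -m jog '[[[0,0,0],[0,0,0],-1]]') | egrep 'time|pos|force';  python3 - <<'E'
from h import *
s=r.sense();print(s["tool_pos"])
im=vision.snapshot("scene"); t=np.array(s["tool_pos"]); print("tip", proj("scene",t-[0,0,8]), "ring",proj("scene",(537.3,229.5,75)))
cv2.imwrite("pics/s6.png",cv2.resize(im[200:320,290:430,::-1],None,fx=5,fy=5,interpolation=cv2.INTER_CUBIC))
im=vision.snapshot("top");cv2.imwrite("pics/t6.png",cv2.resize(im[200:320,130:270,::-1],None,fx=5,fy=5,interpolation=cv2.INTER_CUBIC))
E
```

```text
time: 15.07
tool_pos: [534.8, 228.9, 97.8]
ft_force: [-0.4, 0.0, 1.3]
time: 15.15
tool_pos: [537.8, 230.2, 101.6]
ft_force: [1.1, 0.5, 0.4]
[537.75652292 230.22707225 101.61584226]
tip [365.51119734 264.82556421] ring [363.91153043 269.44573659]
```

View pics/s6.png

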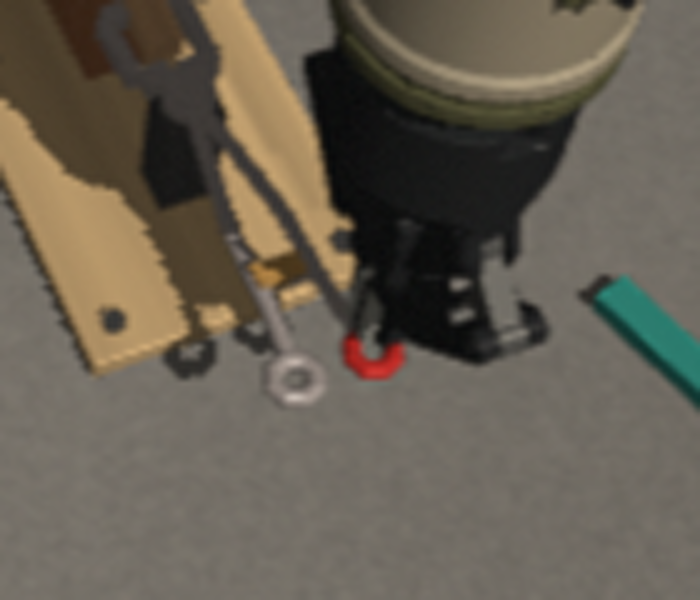

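View pics/t6.png

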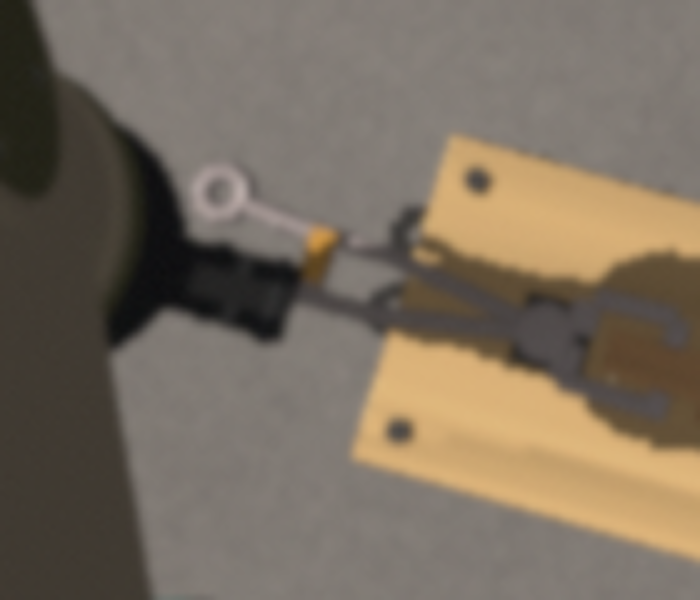

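The fingertip sits above the red ring (crop (375,340) against the ring at (373,353)) and is clear of the steel ring at (297,380). I'll lower it gradually.

```bash
(python3 -m jog '[[[0,0,-0.003],[0,0,0],-1],[[0,0,-0.006],[0,0,0],-1],[[0,0,-0.009],[0,0,0],-1],[[0,0,-0.009],[0,0,0],-1]]';python3 -m jog '[[[0,0,0],[0,0,0],-1],[[0,0,0],[0,0,0],-1]]';python3 -m jog '[[[0,0,-0.001],[0,0,0],-1],[[0,0,-0.002],[0,0,0],-1]]';python3 -m jog '[[[0,0,0],[0,0,0],-1]]') | egrep 'pos|force'
```

```text
tool_pos: [536.4, 230.8, 89.8]
ft_force: [-0.4, 0.7, 0.0]
tool_pos: [536.6, 230.8, 90.2]
ft_force: [-0.4, 0.2, 0.6]
tool_pos: [536.8, 230.9, 88.4]
ft_force: [0.4, -0.4, -0.6]
tool_pos: [536.6, 230.8, 88.0]
ft_force: [-0.7, -0.1, -0.4]
```

Contact should come at a TCP height of about 86.7.

```bash
(python3 -m jog '[[[0,0,-0.001],[0,0,0],-1],[[0,0,-0.001],[0,0,0],-1]]';python3 -m jog '[[[0,0,-0.001],[0,0,0],-1],[[0,0,-0.001],[0,0,0],-1]]';python3 -m jog '[[[0,0,-0.001],[0,0,0],-1],[[0,0,-0.001],[0,0,0],-1]]') | egrep 'pos|force'
```

```text
tool_pos: [536.6, 230.8, 87.1]
ft_force: [-1.0, 0.1, -0.1]
tool_pos: [536.8, 230.8, 86.3]
ft_force: [-0.0, 0.6, 0.8]
tool_pos: [536.8, 230.9, 85.5]
ft_force: [-1.4, -0.3, 2.6]
```

```bash
(python3 -m jog '[[[0,0,-0.001],[0,0,0],-1],[[0,0,-0.001],[0,0,0],-1]]';python3 -m jog '[[[0,0,-0.001],[0,0,0],-1],[[0,0,-0.001],[0,0,0],-1]]';python3 -m jog '[[[0,0,-0.001],[0,0,0],-1],[[0,0,-0.001],[0,0,0],-1]]') | egrep 'pos|force'
```

```text
tool_pos: [536.8, 230.9, 84.5]
ft_force: [-0.7, 0.5, 2.6]
tool_pos: [536.7, 230.9, 83.3]
ft_force: [-2.0, -0.1, 4.3]
tool_pos: [536.3, 231.0, 82.1]
ft_force: [-3.1, 0.8, 5.1]
```

```bash
(python3 -m jog '[[[0,0,-0.001],[0,0,0],-1],[[0,0,-0.001],[0,0,0],-1]]';python3 -m jog '[[[0,0,-0.001],[0,0,0],-1],[[0,0,-0.001],[0,0,0],-1]]') | egrep 'pos|force'
```

```text
tool_pos: [536.2, 230.9, 81.1]
ft_force: [-3.9, 0.2, 5.7]
tool_pos: [536.2, 230.9, 80.1]
ft_force: [-4.7, 0.9, 6.7]
```

```bash
(python3 -m jog '[[[0,0,-0.001],[0,0,0],-1],[[0,0,-0.001],[0,0,0],-1]]';python3 -m jog '[[[0,0,-0.0007],[0,0,0],-1],[[0,0,-0.0007],[0,0,0],-1]]') | egrep 'pos|force'
```

```text
tool_pos: [536.4, 230.9, 79.3]
ft_force: [-4.1, 0.8, 7.1]
tool_pos: [536.5, 230.9, 78.8]
ft_force: [-3.7, 0.1, 7.1]
```

```bash
(python3 -m jog '[[[-0.0015,0.0004,0],[0,0,0],-1],[[-0.003,0.0009,0],[0,0,0],-1],[[-0.0045,0.0013,0],[0,0,0],-1],[[-0.006,0.0017,0],[0,0,0],-1]]';python3 -m jog '[[[-0.0015,0.0004,0],[0,0,0],-1],[[-0.003,0.0009,0],[0,0,0],-1],[[-0.0045,0.0013,0],[0,0,0],-1],[[-0.006,0.0017,0],[0,0,0],-1]]') | egrep 'pos|force';  python3 - <<'E'
from h import *
im=vision.snapshot("scene"); 
cv2.imwrite("pics/s7.png",cv2.resize(im[200:320,290:430,::-1],None,fx=5,fy=5,interpolation=cv2.INTER_CUBIC))
E
```

```text
tool_pos: [530.7, 232.1, 78.9]
ft_force: [-2.8, -2.6, 8.2]
tool_pos: [524.8, 233.7, 78.9]
ft_force: [-2.8, -3.1, 7.9]
```

View pics/s7.png

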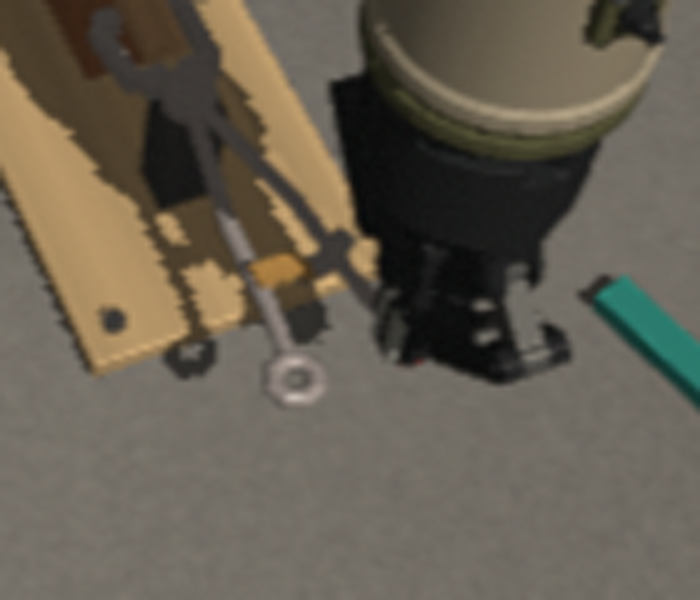

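```bash
(python3 -m jog '[[[-0.0015,0.0004,0],[0,0,0],-1],[[-0.003,0.0009,0],[0,0,0],-1],[[-0.0045,0.0013,0],[0,0,0],-1]]';python3 -m jog '[[[0,0,0.002],[0,0,0],-1],[[0,0,0.004],[0,0,0],-1],[[0,0,0.006],[0,0,0],-1],[[0,0,0.008],[0,0,0],-1],[[0,0,0.01],[0,0,0],-1]]';python3 -m jog '[[[0,0,0.02],[0,0,0],-1],[[0,0,0.05],[0,0,0],-1],[[0,0,0.09],[0,0,0],-1],[[-0.03,0.03,0.12],[0,0,0],-1],[[-0.06,0.06,0.13],[0,0,0],-1]]') | egrep 'time|pos|force';  python3 - <<'E'
from h import *
im=vision.snapshot("scene"); 
cv2.imwrite("pics/s8.png",cv2.resize(im[80:320,230:430,::-1],None,fx=2.5,fy=2.5,interpolation=cv2.INTER_CUBIC))
E
```

```text
time: 18.63
tool_pos: [522.0, 235.0, 79.7]
ft_force: [3.1, -2.9, 6.2]
time: 19.05
tool_pos: [519.4, 235.4, 88.0]
ft_force: [-0.1, -0.3, 0.1]
time: 19.47
tool_pos: [469.7, 287.4, 219.0]
ft_force: [1.4, 0.6, 1.2]
```

View pics/s8.png

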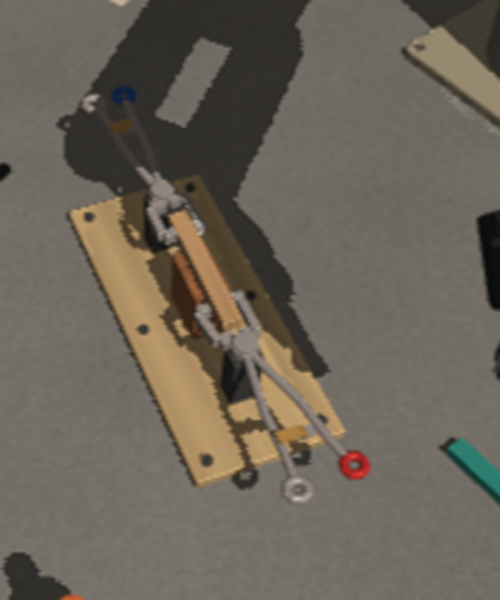

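Red looks wide open and blue still caught. I'll let the arm settle and check the numbers.

```bash
(python3 -m jog '[[[-0.04,0.04,0],[0,0,0],-1],[[-0.08,0.08,0],[0,0,0],-1],[[-0.1,0.1,0],[0,0,0],-1],[[-0.1,0.1,0],[0,0,0],-1]]';python3 -m jog '[[[0,0,0],[0,0,0],-1],[[0,0,0],[0,0,0],-1],[[0,0,0],[0,0,0],-1]]')| egrep 'time|pos|force'
python3 - <<'E'
from h import *
for n,red,blue,(x0,y0,w,h) in (("top",(173.9,238.5),(403.5,304.4),(150,215,290,130)),("scene",(348.7,275),(267.7,121.3),(240,100,140,190))):
    im=vision.snapshot(n)[:,:,::-1]; cv2.imwrite(f"pics/{n}9full.png",im)
    cv2.imwrite(f"pics/{n}9.png",cv2.resize(im[y0:y0+h,x0:x0+w],None,fx=2.7,fy=2.7,interpolation=cv2.INTER_CUBIC))
    b,g,rr=[im[:,:,i].astype(int) for i in range(3)]
    for col,m,st in(("red",(rr>90)&(g<50)&(b<60),red),("blue",(b>60)&(rr<0.5*b)&(g<0.7*b),blue)):
        for a,c in blobs(im,m):
            d=np.linalg.norm(onz(n,c,75)-onz(n,st,75))
            if d<70: print(n,col,a,c.round(1),onz(n,c,75).round(1),"to steel",d.round(1))
E
```

```text
time: 19.85
tool_pos: [363.8, 390.1, 214.1]
ft_force: [0.5, 0.5, 0.3]
time: 20.1
tool_pos: [368.0, 387.0, 214.3]
ft_force: [-0.2, -0.4, -0.1]
top red 56 [166.9 264.2] [521.2 230.8  75. ] to steel 46.8
top blue 101 [400.  320.1] [ 421.  -176.5   75. ] to steel 27.6
scene red 69 [371.  265.5] [521.6 231.5  75. ] to steel 46.1
scene blue 43 [278.9 117.4] [ 419.4 -175.5   75. ] to steel 28.4
```

View pics/top9.png

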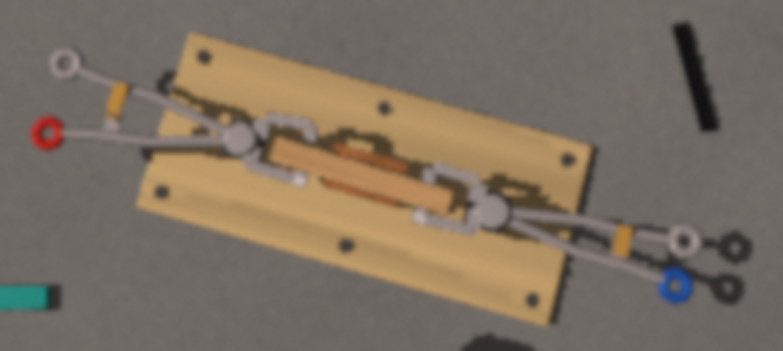

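View pics/scene9full.png

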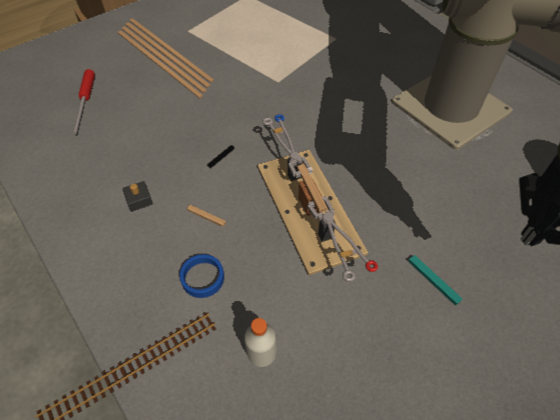

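```bash
python3 -c "
from bench import order; print(order.hand_in())"
```

```text
the job is handed in; nothing more can be done
None
```

The beam is now held by the blue clamp alone on its first click, the red clamp is wide open, and the job was handed in at about 20 s of the 64 s allowed.

- **Blue clamp:** I pushed the ring closed in steps of about 0.4 mm until the force dropped from about 9.1 N to 6.4 N and the tool jumped forward. I took that as the first click, backed off at once, and the ratchet held on its own. The last pictures put the blue ring 27.6 to 28.4 mm from its steel ring (26 to 36 mm is caught).
- **Red clamp:** I then pressed the red ring about 7 mm down at 7 to 8 N. Friction held it under the finger, so I drew it about 15 mm towards the jig's -x side and lifted off. It stayed open, 46.1 to 46.8 mm from its steel ring (47 mm is wide open).
- **Everything else:** In the last pictures the beam, tape, glue bottle and weight look unmoved, and the arm was clear and touching nothing.

**Uncertain:**
- One reading about 7 mm before the click also dipped by about 2 N. It recovered at the next step and came too early for a click, so I took it for noise.
- The total push just before the click read 9 to 10 N, at or above the stated 6 to 9 N. That reading includes sideways friction at the ring.
- The grip on the balsa could not be measured directly.

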